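# Bolt down the cover of a specimen treatment case

## Robot

A 6-joint arm with a two-finger parallel gripper is mounted at the origin on the work surface. World frame = base frame: x ahead of the robot, y to its left, z up, the work surface at z = 0. Lengths are in m, angles in rad, forces in N, time in s.
With the tool pointing down it reaches from about 0.275 to 0.775 m from the base axis. Payload 14.6 kg.
Tool frame: the origin (TCP) lies on the mounting face of the last link; the fingertips stand 173 mm ahead of it and the grasp point (between the pads) lies 155 mm ahead of it (robot.tcp_to_grasp is the distance from the TCP to the grasp point, in m); z points along the fingers, y is the direction in which the jaws open and shut (so a half turn about z gives the same grasp; the last joint's range is limited). The gripper opens to 85 mm and grips with 20 to 120 N. Pads are 22 mm wide; open, the fingers measure 114 mm over their backs; the gripper's body (76 mm by 85 mm) begins 54 mm behind the grasp point. The pads swing forward as they close: fully open they stand 13 mm farther back than shut.
Start: joints at [1.035, 0.263, -0.048, 1.259, 0, 1.415], TCP at [0.195, 0.487, 0.405] pointing down, gripper open.
Joint ranges: [-2.65, 2.65], [-0.89, 1.7], [-1.18, 1.37], [-2.13, 2.11], [-1.35, 1.29], [-3.14, 3.14]. Speed limits (rad/s): [1.89, 1.89, 2.57, 2.79, 3.14, 3.14].

## Interface

Orientations are given as a unit quaternion [x, y, z, w].
In Python, from workcell import robot gives the robot as it stands.
- The arm moves only by the shell command python3 -m crank 'ROWS' [OPENING] [FORCE]. ROWS is JSON, a list that holds one entry, the list of rows, each a list of 6 numbers: the shift along the tool's x, y, z in units of 30 mm (1.0 is 30 mm), then the turn, a rotation vector about the tool's x, y, z in units of 8 degrees (1.0 is 8 degrees). In form: [[[tx, ty, tz, rx, ry, rz], ...]]. A call has 1 to 12 rows; each row shifts and turns the commanded pose from where the row before left it, along the tool's axes as they then stand; what a row does not reach is not made up. A row lasts 1/10 s, in which the tool goes at most 50 mm and 8.59 degrees, less where a joint would pass 70% of its speed; a pose out of reach is approached as far as the arm can. A call is refused whole if a number of a shift passes 1 or a number of a turn 1, either way. A call with a gripper value outside its range is refused whole. OPENING is the closure, from 0 (fully open) to 1 (shut), set as the call begins (- or left out, the last holds). The fingers move at their own pace and stop on an object; FORCE is the grip in N (left out, the last holds). Time passes only in rows, so rows that do not move let the fingers close. It gives the time, the measured TCP pose, the force and the opening at its end, in the units of the state.
- robot.read_state(): the state, without advancing time (a new reading comes with each control period).
- robot.grab_frame(name): name is "scene" or "top"; returns a dict with "img" (400x640x3 uint8, red, green, blue), "depth" (400x640 float32, m along the optical axis (not along the pixel's ray), 0 where there is no reading), "intrinsics" (3x3 intrinsics, pixels), "extrinsics" (4x4, takes a point from world to camera coordinates). Camera axes: x right, y down, z forward; pixel columns grow to the right and rows downward; lengths in m; the calibration is good to about 2 mm. A picture is of the moment at which its call begins.
- robot.close_job(): hands the job in, once; it reports no verdict.
Trained networks look in a picture, given as the dict that the camera call returned (one of the last four; its "shot" number tells which), for a name from the list of things; names that differ only in an ending like _2 or _b are one class to them, and where a whole thing is asked for, a point or a joint stands for the part that bears it (a point fixed in the world has none). Each returns a list of dicts, best first, with "p" (0 to 1); they miss things now and then, are a little off and sometimes report something else, mostly with a low value. They report only what shows in the picture. A call takes as long as a camera call.
- robot.search_frame(picture, name): "box" ([left, top, right, bottom] in pixels, round what is visible of it).
- robot.cut_out(picture, name): "pixels" (400x640 bool, what is visible of it) and "box" ([left, top, right, bottom] in pixels, round what is visible of it).
- robot.spot_point(picture, name): "location" ([row, column] in pixels: a listed point, or the origin of a listed thing).
The state is a dict: "time_s": time; "joint_pos": joint angles; "dq": joint speeds; "tau": joint torques, N m; "ee_pos": TCP position; "ee_rot": TCP orientation; "contact_force": force on the tool from outside, world axes, zero at the start; "wrist_torque": the same for the moment, N m; "gripper_width": finger opening in m.
Only numpy, scipy, OpenCV 4.12 (cv2) and the standard library are available. Lean on these libraries where they do the work, as an engineer would, in place of code of your own. Each camera call takes 0.05 s, during which the arm holds its last target.

## Task

The cover plate of the small grey treatment case is only resting on its gasket. Tighten its four black T-bar nuts clockwise, half a turn each until they stop, in cross order (any nut first, then the one diagonally opposite it, then a third and finally its opposite), finishing each nut before touching the next, so that the cover goes down evenly. Do not push the tray, jar and carton standing around the case out of place.

Things in the scene. Friction and masses are not known exactly. Their poses are not given: they have to be found in the camera images.
- case: Grey steel case bolted to the bench, 210 x 210 x 80 mm high, under a square aluminium cover (190 x 190 x 8 mm). Origin at the centre of its underside, on the bench; x, y along its sides, z up. Steel studs carry the nuts at (x, y) in mm, case axes: a (65, 65), b (65, -65), c (-65, -65), d (-65, 65); so a is diagonally opposite c, and b opposite d.
- cover_mid (a point): Centre of the cover's top face, z up: 93.5 mm above the bench while loose, about 88.5 mm when seated. The cover can shift a few mm on the studs, rests on a springy rubber gasket and tips a little while the nuts are unequally tight. A sight glass 80 mm across, 4 mm proud, is in its middle.
- nut_a_grip (a point): Nut a: black T-bar nut. Level bar 70 long, 14 wide, 20 mm high, centred on the stud, over a round hub (24 mm across) with a steel foot (34 mm across, 5 mm thick). A round stub, 12 mm across, 7 mm high, stands on one end of the bar. This point: on the turning axis at half the bar's height, at the start 34 mm above the cover. x along the bar towards the stub (start angle varies), z up.
- nut_b_grip (a point): The same point and axes on nut b, an identical nut.
- nut_c_grip (a point): The same point and axes on nut c, an identical nut.
- nut_d_grip (a point): The same point and axes on nut d, an identical nut.
- nut_a (a joint): Turn of nut a in rad, 0 at the start, growing clockwise seen from above. Half a turn is 3.14; hard stop at 3.24; cannot go below 0. It stays where it is left, sinks evenly with the angle, 5 mm per half turn, and takes about 0.1 to 0.3 N m to turn.
- nut_b (a joint): Turn of nut b, as for nut a.
- nut_c (a joint): Turn of nut c, as for nut a.
- nut_d (a joint): Turn of nut d, as for nut a.
- tray: Bystander: shallow divided cardboard tray, 120 x 160 x 30 mm, origin at the centre of its underside.
- jar: Bystander: glass jar with a white cap, 60 mm across and 85 mm high, origin at the centre of its underside.
- carton: Bystander: small closed carton, 100 x 70 x 60 mm, origin at the centre of its underside.

How it is judged:
By the outcome, as a careful person would: the job done as asked, in the order asked, and still so for the second after the job is handed in, with the robot touching nothing.
It also fails if it takes over 72 s, if anything falls off the work surface, if the arm or the gripper's body presses on something with over 40 N, if the wrist force passes 120 N, or if a joint passes its speed limit or range.

## Working session

There is one attempt and no reset: what is moved stays moved. The work goes in short steps, Python scripts to look and compute and a shell command to move; the robot and the scene stay as the last step left them, time stands still between calls to the robot, and variables do not carry over. Pictures are saved under pics/ and viewed, and the job is handed in when it is done.

```bash
ls; mkdir -p pics; python3 - <<'E'
from workcell import robot
import cv2,numpy as np
s=robot.read_state(); print(s)
for n in ["scene","top"]:
    f=robot.grab_frame(n)
    cv2.imwrite(f"pics/{n}0.png",f["img"][:,:,::-1])
    np.savez(f"{n}0.npz",**{k:f[k] for k in ["img","depth","intrinsics","extrinsics"]})
    print(n,f["intrinsics"],f["extrinsics"])
    for t in ["nut_a_grip","cover_mid","case","tray","jar","carton"]:
        print(t,[(np.round(d["location"],1).tolist(),round(d["p"],2)) for d in robot.spot_point(f,t)])
print(robot.read_state()["time_s"])
E
```

```text
pics
{'time_s': 0.0, 'joint_pos': array([ 1.03470070e+00,  2.63506362e-01, -4.89300255e-02,  1.25938414e+00,
        3.21148371e-06,  1.41549383e+00]), 'dq': array([ 0.0010156 , -0.00171599,  0.0006664 ,  0.00080097, -0.00022978,
       -0.00069859]), 'tau': array([-3.31659729e-03, -6.37624812e+01,  3.84565723e+01,  1.37349052e-02,
       -1.76274698e-04, -9.86133202e-07]), 'ee_pos': array([0.19507869, 0.48731308, 0.40423612]), 'ee_rot': array([ 1.89248284e-01,  9.81929134e-01, -4.81262030e-04, -1.75039050e-04]), 'contact_force': array([ 0.58571178,  0.35212241, -0.20777961]), 'wrist_torque': array([-0.06262519,  0.00786572,  0.01797072]), 'gripper_width': 0.08546706449462156}
scene [[516.11279799   0.         326.32440273]
 [  0.         516.11279799 196.12187192]
 [  0.           0.           1.        ]] [[ 1.60149946e-01  9.87092537e-01 -5.63635258e-04 -1.18651902e-01]
 [ 7.37264730e-01 -1.19996497e-01 -6.64862059e-01 -3.25339631e-01]
 [-6.56348011e-01  1.06062074e-01 -7.46965946e-01  1.86067488e+00]
 [ 0.00000000e+00  0.00000000e+00  0.00000000e+00  1.00000000e+00]]
nut_a_grip [([198.8, 398.6], 0.79)]
cover_mid [([202.4, 361.2], 0.58)]
case [([222.7, 357.6], 0.78)]
tray [([181.2, 428.9], 0.56)]
jar [([241.7, 281.8], 0.71)]
carton [([278.1, 304.5], 0.79)]
top [[445.69829212   0.         320.31224428]
 [  0.         445.69829212 200.23069083]
 [  0.           0.           1.        ]] [[-0.01452138 -0.99977847  0.01523607  0.04075052]
 [-0.98757032  0.0119557  -0.15672242  0.57791435]
 [ 0.15650554 -0.01732252 -0.98752516  1.00626765]
 [ 0.          0.          0.          1.        ]]
nut_a_grip [([189.5, 237.9], 0.6)]
cover_mid [([203.8, 282.0], 0.72)]
case []
tray [([264.1, 182.7], 0.62), ([195.6, 376.3], 0.27)]
jar [([195.6, 378.2], 0.95), ([144.0, 359.5], 0.42)]
carton [([144.6, 358.3], 0.82)]
0.7
```

View pics/scene0.png

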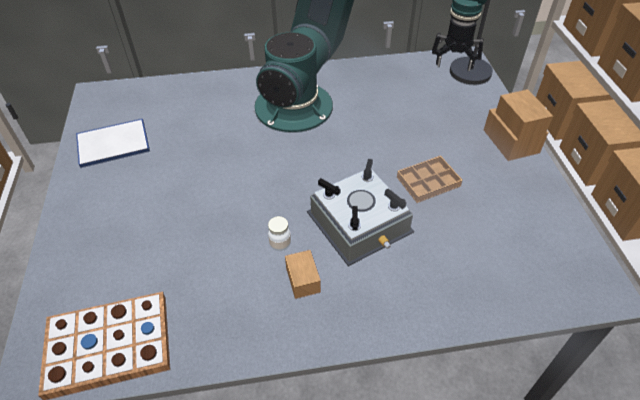

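View pics/top0.png

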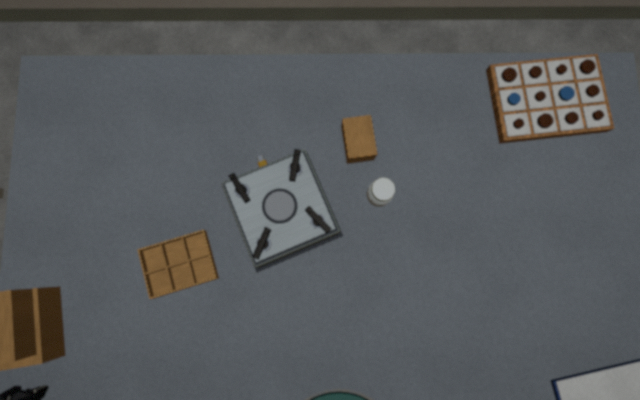

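```bash
cat > h.py <<'E'
import numpy as np,cv2
def world(f):
    K=f["intrinsics"];E=f["extrinsics"];d=f["depth"]
    v,u=np.mgrid[:400,:640]
    pc=np.stack([(u-K[0,2])/K[0,0]*d,(v-K[1,2])/K[1,1]*d,d],-1)
    w=(pc-E[:3,3])@E[:3,:3]
    w[d<=0]=np.nan
    return w
def proj(f,p):
    c=f["extrinsics"][:3,:3]@np.asarray(p)+f["extrinsics"][:3,3]
    q=f["intrinsics"]@c
    return q[:2]/q[2]
def rayz(f,u,v,z):
    K=f["intrinsics"];E=f["extrinsics"]
    d=E[:3,:3].T@np.array([(u-K[0,2])/K[0,0],(v-K[1,2])/K[1,1],1])
    o=-E[:3,:3].T@E[:3,3]
    return o+d*(z-o[2])/d[2]
E
python3 - <<'E'
from h import *
for n,crop in [("top",(140,280,210,350)),("scene",(150,270,295,425))]:
    f=dict(np.load(n+"0.npz")); w=world(f); r0,r1,c0,c1=crop
    s=w[r0:r1,c0:c1]
    z=s[...,2]
    print(n,np.nanpercentile(z,[1,25,50,75,90,95,98,99.5]))
    cv2.imwrite(f"pics/{n}_crop.png",cv2.resize(f["img"][r0:r1,c0:c1,::-1],None,fx=4.2,fy=4.2,interpolation=cv2.INTER_CUBIC))
    m=(w[...,2]>0.112)&(w[...,2]<0.16); m2=np.zeros_like(m); m2[r0:r1,c0:c1]=m[r0:r1,c0:c1]
    k,l,st,ce=cv2.connectedComponentsWithStats(m2.astype(np.uint8))
    for i in range(1,k):
        if st[i,4]<15: continue
        p=w[l==i]; top=p[(p[:,2]>0.125)]
        if len(top)<5: continue
        c=top[:,:2].mean(0); U,S,V=np.linalg.svd(top[:,:2]-c); a=(top[:,:2]-c)@V[0]
        print(i,ce[i].round(1),st[i,4],len(top),c.round(4),"zmax",np.percentile(p[:,2],[50,90,99]).round(4),"ang",np.degrees(np.arctan2(V[0][1],V[0][0])).round(1),"len",np.ptp(a).round(4), "mid",(c+V[0]*(a.max()+a.min())/2).round(4))
    m=(w[...,2]>0.088)&(w[...,2]<0.1); m2[:]=0; m2[r0:r1,c0:c1]=m[r0:r1,c0:c1]
    p=w[m2]; rect=cv2.minAreaRect(p[:,:2].astype(np.float32)*1000); print(rect, np.median(p[:,2]))
E
```

```text
top [-0.00481621 -0.00075215  0.00262808  0.09276002  0.09602363  0.11808861
  0.13737447  0.14098118]
1 [294.6 165.5] 252 219 [0.6421 0.0897] zmax [0.1366 0.1405 0.1464] ang 169.0 len 0.0699 mid [0.6431 0.0895]
2 [239.4 187.9] 248 214 [0.5936 0.2092] zmax [0.1369 0.1412 0.1459] ang -148.9 len 0.0696 mid [0.5946 0.2098]
3 [317.6 219.7] 258 226 [0.523  0.0411] zmax [0.1364 0.1406 0.1459] ang -136.5 len 0.0694 mid [0.523  0.0411]
4 [261.7 243.1] 268 233 [0.4738 0.1607] zmax [0.1368 0.1406 0.1465] ang 156.9 len 0.0693 mid [0.4742 0.1606]
((559.3924560546875, 125.74610900878906), (190.85658264160156, 190.5445556640625), 22.174318313598633) 0.09338956748252211
scene [-0.0070689  -0.00168751  0.00252181  0.0815903   0.09448302  0.10108794
  0.13489982  0.13947345]
1 [367.8 169.6] 129 109 [0.4845 0.1605] zmax [0.1354 0.1401 0.1451] ang -22.7 len 0.0764 mid [0.4804 0.1622]
2 [328.9 187. ] 206 156 [0.5311 0.0413] zmax [0.1335 0.1387 0.1454] ang 43.2 len 0.0697 mid [0.5299 0.0402]
3 [395.1 199. ] 212 159 [0.6026 0.2099] zmax [0.1327 0.1395 0.1458] ang 31.1 len 0.0694 mid [0.601 0.209]
4 [354.7 218.1] 159 122 [0.6511 0.0897] zmax [0.1352 0.1405 0.1464] ang -10.3 len 0.0721 mid [0.6481 0.0902]
((563.7562866210938, 125.6399154663086), (194.7268829345703, 192.52560424804688), 21.83222007751465) 0.09271642093472655
```

```bash
python3 - <<'E'
from h import *
for n in ["top","scene"]:
    f=dict(np.load(n+"0.npz")); w=world(f)
    z=w[...,2]
    print(n, np.nanmean(np.isnan(z)))
    v=np.clip((np.nan_to_num(z)+0.02)/0.2*255,0,255).astype(np.uint8)
    cv2.imwrite(f"pics/{n}_z.png",cv2.applyColorMap(v,cv2.COLORMAP_JET))
E
```

```text
top 0.003921875
scene 0.00417578125
```

View pics/top_crop.png

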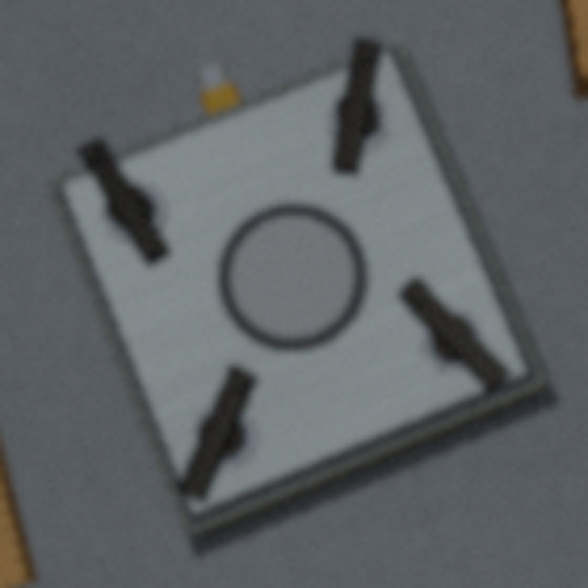

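View pics/scene_crop.png

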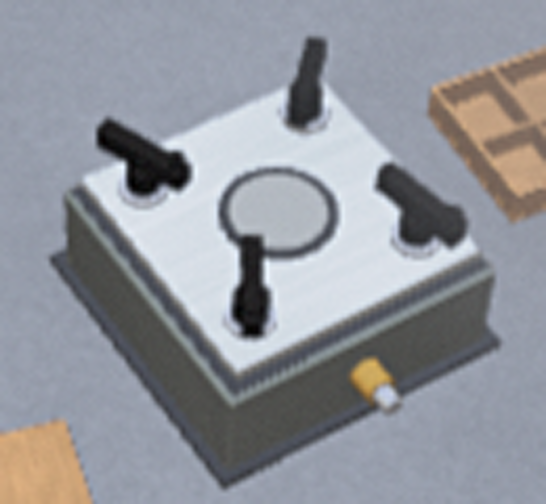

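```bash
python3 - <<'E'
from h import *
from scipy.optimize import least_squares
for n,crop in [("top",(140,280,210,350)),("scene",(150,270,295,425))]:
    f=dict(np.load(n+"0.npz")); w=world(f); r0,r1,c0,c1=crop
    m=(w[...,2]>0.112)&(w[...,2]<0.16); m2=np.zeros_like(m); m2[r0:r1,c0:c1]=m[r0:r1,c0:c1]
    k,l,st,ce=cv2.connectedComponentsWithStats(m2.astype(np.uint8))
    cs=[]
    for i in range(1,k):
        if st[i,4]<15: continue
        p=w[l==i]; t=p[(p[:,2]>0.132)&(p[:,2]<0.1425)]
        r=cv2.minAreaRect((t[:,:2]*1000).astype(np.float32))
        b=cv2.boxPoints(r); e=max([(b[1]-b[0]),(b[2]-b[1])],key=lambda v:np.hypot(*v))
        # stub
        s=p[p[:,2]>0.1425]
        print(n,np.round(r[0],1),np.round(r[1],1),"ang",round(np.degrees(np.arctan2(e[1],e[0]))%180,1),"stub",s[:,:2].mean(0).round(4) if len(s) else None)
        cs.append(r[0])
    cs=np.array(cs)
    a=np.array([[65,65],[65,-65],[-65,-65],[-65,65]])
    def model(x): 
        c,s=np.cos(x[2]),np.sin(x[2]); return a@np.array([[c,s],[-s,c]])+x[:2]
    res=least_squares(lambda x:np.min(np.linalg.norm(model(x)[None]-cs[:,None],axis=2),1),[559,125.5,np.radians(22)])
    print(res.x,np.degrees(res.x[2]),res.fun.round(1)); print(model(res.x).round(1))
E
```

```text
top [643.2  90.1] [14.4 69.9] ang 169.5 stub [0.6695 0.0849]
top [594.5 210. ] [69.4 13.9] ang 31.4 stub [0.6175 0.2241]
top [523.6  41.2] [68.4 14.2] ang 43.5 stub [0.544  0.0589]
top [474.6 161.5] [14.5 69.4] ang 157.2 stub [0.4994 0.1505]
[5.58998533e+02 1.25527341e+02 3.86578718e-01] 22.14932900094038 [0.5 0.3 0.5 0.4]
[[594.7 210.2]
 [643.7  89.8]
 [523.3  40.8]
 [474.3 161.2]]
scene [480.1 161.4] [14.4 76.4] ang 156.7 stub [0.5071 0.1522]
scene [528.5  41.7] [69.6 16.6] ang 41.8 stub [0.5499 0.0584]
scene [600.  210.8] [68.7 18. ] ang 26.6 stub [0.6238 0.2243]
scene [648.   90.7] [10.7 71.7] ang 168.6 stub [0.677  0.0852]
[5.64230094e+02 1.26210057e+02 3.86191195e-01] 22.127125572199446 [0.8 0.2 0.1 0.9]
[[600.  210.9]
 [648.9  90.5]
 [528.5  41.5]
 [479.5 161.9]]
```

```bash
R='[-0.99,-0.226,0,0,0,0]'; python3 -m crank '[[[-0.99,-0.226,0,0,0,0],[-0.99,-0.226,0,0,0,0],[-0.99,-0.226,0,0,0,0],[-0.99,-0.226,0,0,0,0],[-0.99,-0.226,0,0,0,0],[-0.99,-0.226,0,0,0,0],[-0.99,-0.226,0,0,0,0],[-0.99,-0.226,0,0,0,0],[-0.99,-0.226,0,0,0,0],[-0.99,-0.226,0,0,0,0],[-0.99,-0.226,0,0,0,0],[-0.99,-0.226,0,0,0,0]]]' 0.5 30
python3 -m crank '[[[-0.99,-0.226,0,0,0,0],[-0.99,-0.226,0,0,0,0],[-0.99,-0.226,0,0,0,0],[-0.99,-0.226,0,0,0,0],[0,0,0,0,0,-0.95],[0,0,0,0,0,-0.95],[0,0,0,0,0,-0.95],[0,0,0,0,0,-0.95],[0,0,0,0,0,-0.95],[0,0,0,0,0,-0.95],[0,0,0,0,0,-0.95],[0,0,0,0,0,0]]]'
cat >> h.py <<'E'
from scipy.spatial.transform import Rotation as R
def rel(s,target,yaw):
    """tool-axis shift (units 30mm) then rz (units 8deg) to go to target xyz, tool-x yaw deg"""
    r=R.from_quat(s["ee_rot"]); d=r.inv().apply(np.asarray(target)-s["ee_pos"])/0.03
    x=r.apply([1,0,0]); cur=np.degrees(np.arctan2(x[1],x[0])); dy=(yaw-cur+180)%360-180
    zt=r.apply([0,0,1])
    print("t",round(s["time_s"],2),"pos",s["ee_pos"].round(4),"yaw",round(cur,1),"tilt",np.degrees(np.arccos(-zt[2])).round(2),"q6",np.degrees(s["joint_pos"][5]).round(1),"w",round(s["gripper_width"],4),"F",s["contact_force"].round(1),"M",s["wrist_torque"].round(2))
    print("shift",d.round(3),"rz",round(-dy/8,3))
E
python3 - <<'E'
from h import *
from workcell import robot
rel(robot.read_state(),[0.5955,0.210,0.35],211.4)
for n in ["scene","top"]:
    f=robot.grab_frame(n)
    np.savez(f"{n}1.npz",**{k:f[k] for k in ["img","depth","intrinsics","extrinsics"]})
    r0,r1,c0,c1={"top":(110,290,180,380),"scene":(70,270,270,470)}[n]
    cv2.imwrite(f"pics/{n}1.png",cv2.resize(f["img"][r0:r1,c0:c1,::-1],None,fx=3,fy=3,interpolation=cv2.INTER_CUBIC))
E
```

```text
time_s: 1.9
ee_pos: [0.4967, 0.2785, 0.4047]
ee_rot: [0.189, 0.982, 0.0, 0.0]
contact_force: [-1.0, 0.4, 0.3]
gripper_width: 0.0425
time_s: 3.1
ee_pos: [0.596, 0.2101, 0.4046]
ee_rot: [-0.271, 0.962, 0.0, -0.0]
contact_force: [0.1, -0.2, -0.1]
gripper_width: 0.0427
t 3.1 pos [0.596  0.2101 0.4046] yaw -148.5 tilt 0.0 q6 -19.5 w 0.0427 F [ 0.1 -0.2 -0.1] M [-0.02  0.03 -0.05]
shift [0.015 0.007 1.821] rz 0.013
```

View pics.

View pics/scene1.png

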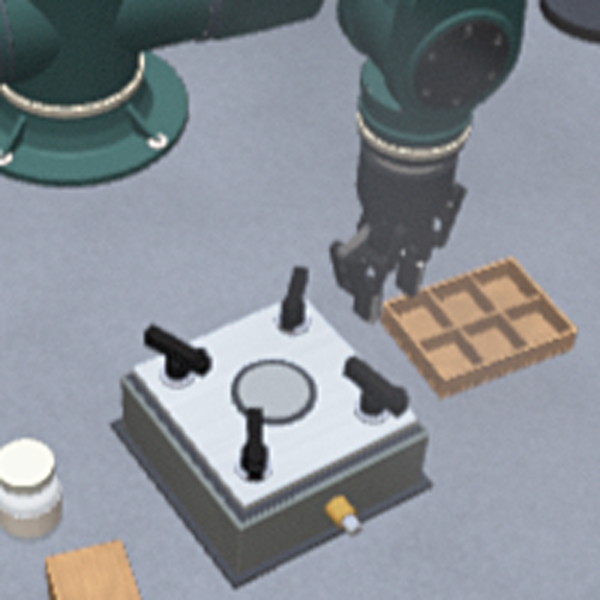

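View pics/top1.png

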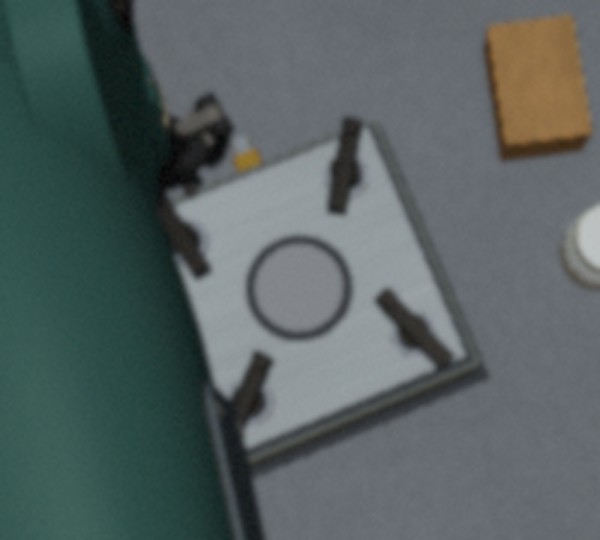

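```bash
python3 -m crank '[[[0,0,0.8,0,0,0],[0,0,0.8,0,0,0],[0,0,0.7,0,0,0],[0,0,0,0,0,0]]]'
cat > snap.py <<'E'
import sys
from h import *
from workcell import robot
f=robot.grab_frame("scene"); s=robot.read_state()
np.savez(sys.argv[1]+".npz",**{k:f[k] for k in ["img","depth","intrinsics","extrinsics"]})
c=[int(a) for a in sys.argv[2:6]]
r0,r1,c0,c1=c
im=cv2.resize(f["img"][r0:r1,c0:c1,::-1],None,fx=6,fy=6,interpolation=cv2.INTER_CUBIC)
r=R.from_quat(s["ee_rot"])
for off,col in [((0,0,.173),(0,0,255)),((0,.021,.165),(0,255,0)),((0,-.021,.165),(0,255,0))]:
    u,v=proj(f,s["ee_pos"]+r.apply(off)); cv2.circle(im,(int((u-c0)*6),int((v-r0)*6)),3,col,-1)
cv2.imwrite("pics/"+sys.argv[1]+".png",im)
E
python3 snap.py s2 130 225 340 450
```

```text
time_s: 3.6
ee_pos: [0.5954, 0.2099, 0.3333]
ee_rot: [-0.269, 0.963, 0.0, -0.002]
contact_force: [-0.2, 0.1, 0.1]
gripper_width: 0.0429
```

View pics/s2.png

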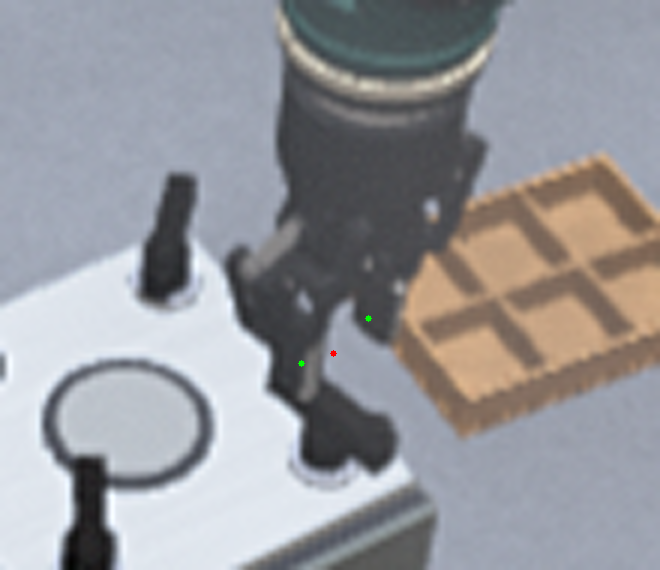

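```bash
python3 -m crank '[[[0,0,0.4,0,0,0],[0,0,0.4,0,0,0],[0,0,0,0,0,0]]]'
python3 -m crank '[[[0,0,0,0,0,0],[0,0,0,0,0,0],[0,0,0,0,0,0],[0,0,0,0,0,0],[0,0,0,0,0,0],[0,0,0,0,0,0]]]' 1 25
python3 -c "
from h import *
from workcell import robot
rel(robot.read_state(),[0.5955,0.210,0.309],211.4)"; python3 snap.py s3 130 225 340 450
```

```text
time_s: 3.95
ee_pos: [0.5957, 0.21, 0.3102]
ee_rot: [-0.27, 0.963, 0.0, -0.001]
contact_force: [0.2, -0.7, -0.1]
gripper_width: 0.0429
time_s: 4.55
ee_pos: [0.596, 0.2101, 0.3118]
ee_rot: [-0.27, 0.963, -0.0, 0.0]
contact_force: [-0.2, 0.1, -0.7]
gripper_width: 0.0004
t 4.55 pos [0.596  0.2101 0.3118] yaw -148.6 tilt 0.01 q6 -19.3 w 0.0004 F [-0.2  0.1 -0.7] M [-0.01  0.01 -0.01]
shift [0.015 0.006 0.092] rz -0.002
```

View pics/s3.png

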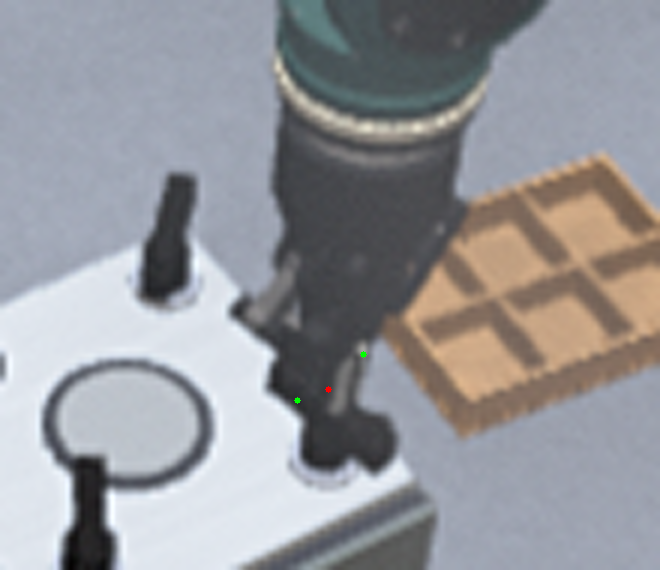

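```bash
python3 -m crank '[[[0,0,-0.5,0,0,0],[0,0,0,0,0,0],[0,0,0,0,0,0],[0,0,0,0,0,0],[0,0,0,0,0,0]]]' 0.5 25
python3 -m crank '[[[0,0,0.5,0,0,0],[0,0,0.3,0,0,0],[0,0,0.33,0,0,0],[0,0,0,0,0,0]]]'
python3 -m crank '[[[0,0,0,0,0,0],[0,0,0,0,0,0],[0,0,0,0,0,0],[0,0,0,0,0,0],[0,0,0,0,0,0]]]' 1 25
python3 -c "
from h import *
from workcell import robot
rel(robot.read_state(),[0.5955,0.210,0.2925],211.4)"; python3 snap.py s4 130 225 340 450
```

```text
time_s: 5.1
ee_pos: [0.5959, 0.21, 0.3262]
ee_rot: [-0.27, 0.963, 0.0, -0.0]
contact_force: [-0.4, -0.4, 0.3]
gripper_width: 0.0426
time_s: 5.5
ee_pos: [0.5956, 0.21, 0.2913]
ee_rot: [-0.27, 0.963, 0.0, -0.001]
contact_force: [0.8, -0.1, 0.3]
gripper_width: 0.0428
time_s: 6.0
ee_pos: [0.5958, 0.2105, 0.2934]
ee_rot: [-0.271, 0.963, 0.001, 0.0]
contact_force: [-2.5, 3.9, 1.9]
gripper_width: 0.0132
t 6.0 pos [0.5958 0.2105 0.2934] yaw -148.6 tilt 0.08 q6 -19.3 w 0.0132 F [-2.5  3.9  1.9] M [ 0.83  0.53 -0.04]
shift [ 0.017 -0.009  0.03 ] rz 0.001
```

View pics/s4.png

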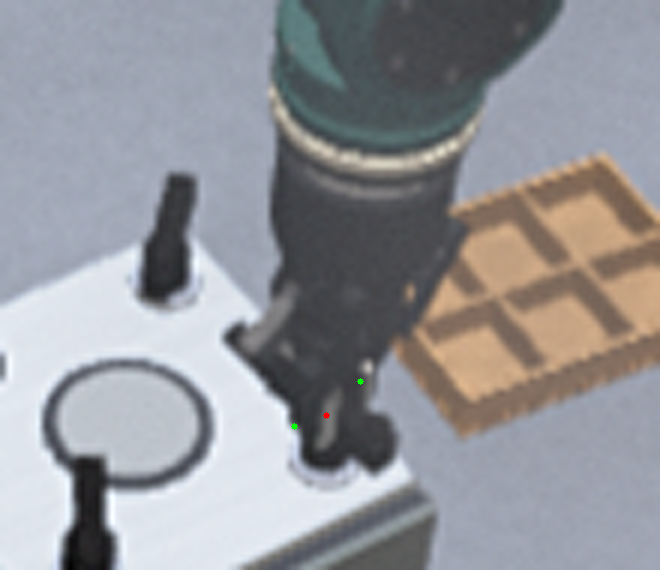

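```bash
python3 -m crank '[[[0,0.02,0,0,0,0],[0,0,0.007,0,0,1],[0,0,0.007,0,0,1],[0,0,0.007,0,0,1],[0,0,0.007,0,0,1],[0,0,0.007,0,0,1],[0,0,0,0,0,0]]]'
python3 -c "
from h import *
from workcell import robot
rel(robot.read_state(),[0.5955,0.210,0.2925],211.4)"
```

```text
time_s: 6.75
ee_pos: [0.5955, 0.2109, 0.2923]
ee_rot: [0.077, 0.997, 0.0, 0.0]
contact_force: [-2.9, 4.0, 5.6]
gripper_width: 0.0132
t 6.75 pos [0.5955 0.2109 0.2923] yaw 171.1 tilt 0.06 q6 21.0 w 0.0132 F [-2.9  4.   5.6] M [ 0.72  0.78 -0.13]
shift [-0.004 -0.03  -0.005] rz -5.035
```

```bash
python3 -m crank '[[[0.016,0.018,0,0,0,0],[0,0,0.007,0,0,1],[0,0,0.007,0,0,1],[0,0,0.007,0,0,1],[0,0,0.007,0,0,1],[0,0,0.007,0,0,1],[0,0,0.007,0,0,1],[0,0,0.007,0,0,1],[0,0,0.007,0,0,1],[0,0,0.007,0,0,1],[0,0,0.007,0,0,1],[0,0,0,0,0,0]]]'
python3 -c "
from h import *
from workcell import robot
rel(robot.read_state(),[0.5955,0.210,0.2925],24.4)"
```

```text
time_s: 7.95
ee_pos: [0.5955, 0.2115, 0.2902]
ee_rot: [0.699, 0.715, 0.001, 0.0]
contact_force: [-0.7, 4.5, 5.9]
gripper_width: 0.0133
t 7.95 pos [0.5955 0.2115 0.2902] yaw 91.2 tilt 0.1 q6 100.9 w 0.0133 F [-0.7  4.5  5.9] M [ 1.04  0.31 -0.14]
shift [-0.05  -0.001 -0.075] rz 8.353
```

```bash
python3 -m crank '[[[0.01,0,0.007,0,0,1],[0,0,0.007,0,0,1],[0,0,0.007,0,0,1],[0,0,0.007,0,0,1],[0,0,0.007,0,0,1],[0,0,0.007,0,0,1],[0,0,0.007,0,0,1],[0,0,0,0,0,0.8],[0,0,0,0,0,0]]]'
python3 -c "
from h import *
from workcell import robot
rel(robot.read_state(),[0.5955,0.210,0.2925],24.4)"
```

```text
time_s: 8.85
ee_pos: [0.5958, 0.2117, 0.2888]
ee_rot: [0.968, 0.25, 0.001, -0.0]
contact_force: [4.2, 4.1, 4.1]
gripper_width: 0.0135
t 8.85 pos [0.5958 0.2117 0.2888] yaw 29.0 tilt 0.13 q6 163.2 w 0.0135 F [4.2 4.1 4.1] M [ 0.88 -0.59 -0.13]
shift [-0.037  0.044 -0.124] rz 0.575
```

```bash
for i in 1; do python3 -m crank '[[[0,0,0,0,0,0.3],[0,0,0,0,0,0.2],[0,0,0,0,0,0]]]'; python3 -c "
from h import *
from workcell import robot
rel(robot.read_state(),[0.5955,0.210,0.2925],24.4)"; done
```

```text
time_s: 9.15
ee_pos: [0.5959, 0.2117, 0.2887]
ee_rot: [0.976, 0.219, 0.001, -0.0]
contact_force: [4.3, 3.2, 2.7]
gripper_width: 0.0135
t 9.15 pos [0.5959 0.2117 0.2887] yaw 25.2 tilt 0.13 q6 166.9 w 0.0135 F [4.3 3.2 2.7] M [ 0.81 -0.82  0.2 ]
shift [-0.036  0.045 -0.126] rz 0.106
```

```bash
python3 -m crank '[[[0,0,0,0,0,0.3],[0,0,0,0,0,0]]]'; python3 -c "
from h import *
from workcell import robot
rel(robot.read_state(),[0.5955,0.210,0.2925],24.4)"
```

```text
time_s: 9.35
ee_pos: [0.5959, 0.2117, 0.2887]
ee_rot: [0.98, 0.198, 0.001, -0.0]
contact_force: [4.6, 3.0, 3.3]
gripper_width: 0.0133
t 9.35 pos [0.5959 0.2117 0.2887] yaw 22.9 tilt 0.14 q6 169.3 w 0.0133 F [4.6 3.  3.3] M [ 0.78 -1.    0.74]
shift [-0.035  0.046 -0.127] rz -0.193
```

```bash
python3 -m crank '[[[0,0,0,0,0,-0.25],[0,0,0,0,0,0],[0,0,0,0,0,0]]]' - 
python3 -m crank '[[[0,0,0,0,0,0],[0,0,0,0,0,0],[0,0,0,0,0,0],[0,0,-0.9,0,0,0],[0,0,-1,0,0,0],[-0.907,0.823,0,0,0,0],[-0.907,0.823,0,0,0,0],[-0.907,0.823,0,0,0,0],[-0.907,0.823,0,0,0,0],[-0.907,0.823,0,0,0,0],[0,0,0,0,0,-1],[0,0,0,0,0,-1]]]' 0.5 25
python3 -m crank '[[[0,0,0,0,0,-1],[0,0,0,0,0,-1],[0,0,0,0,0,-1],[0,0,0,0,0,-1],[0,0,0,0,0,-1],[0,0,0,0,0,-1],[0,0,0,0,0,-1],[0,0,0,0,0,-1],[0,0,0,0,0,-1],[0,0,0,0,0,-1],[0,0,0,0,0,-1],[0,0,0,0,0,-1]]]'
python3 -m crank '[[[0,0,0,0,0,-1],[0,0,0,0,0,-1],[0,0,0,0,0,-1],[0,0,0,0,0,-1],[0,0,0,0,0,-1],[0,0,0,0,0,-1],[0,0,0,0,0,-1],[0,0,0,0,0,-1],[0,0,0,0,0,-1],[0,0,0,0,0,-1],[0,0,0,0,0,0]]]'
python3 -c "
from h import *
from workcell import robot
rel(robot.read_state(),[0.5245,0.0425,0.2925],223.5)"; python3 snap.py s5 110 235 285 410
```

```text
time_s: 9.65
ee_pos: [0.5959, 0.2117, 0.2887]
ee_rot: [0.976, 0.216, 0.001, -0.0]
contact_force: [4.3, 4.3, 3.6]
gripper_width: 0.0134
time_s: 10.85
ee_pos: [0.5224, 0.0416, 0.3453]
ee_rot: [0.937, 0.349, -0.0, 0.0]
contact_force: [-0.7, 1.1, 0.2]
gripper_width: 0.0427
time_s: 12.05
ee_pos: [0.5227, 0.0426, 0.3451]
ee_rot: [0.367, 0.93, -0.0, -0.0]
contact_force: [-0.2, 0.5, 0.2]
gripper_width: 0.0426
time_s: 13.15
ee_pos: [0.5228, 0.0426, 0.3451]
ee_rot: [-0.315, 0.949, -0.0, -0.0]
contact_force: [0.6, -0.8, -0.5]
gripper_width: 0.0428
t 13.15 pos [0.5228 0.0426 0.3451] yaw -143.2 tilt 0.02 q6 -41.0 w 0.0428 F [ 0.6 -0.8 -0.5] M [ 0.05 -0.01 -0.01]
shift [-0.046 -0.037  1.753] rz -0.842
```

View pics/s5.png

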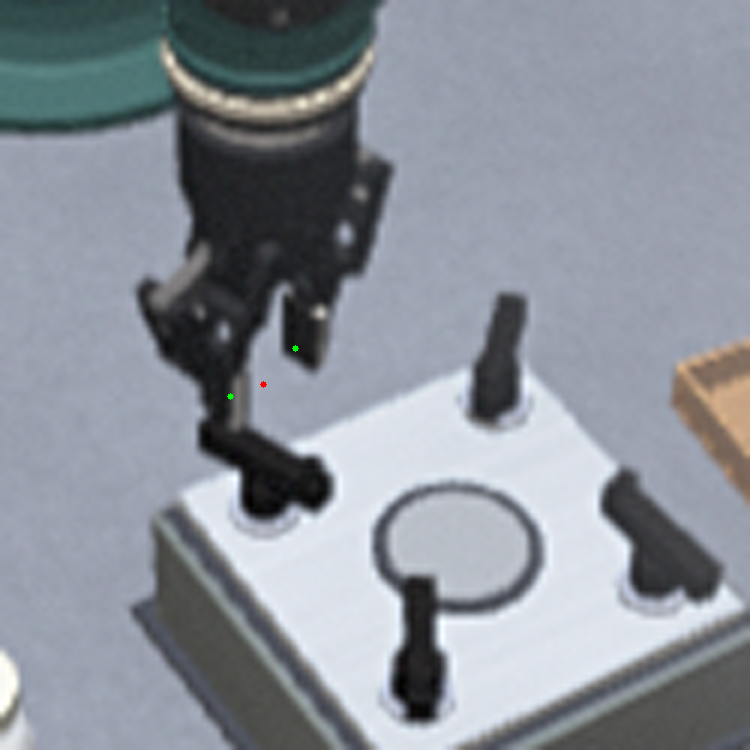

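```bash
python3 -m crank '[[[-0.046,-0.037,0,0,0,0],[0,0,0,0,0,-0.84],[0,0,0,0,0,0],[0,0,0.9,0,0,0],[0,0,0.5,0,0,0],[0,0,0.36,0,0,0],[0,0,0,0,0,0]]]'
python3 -c "
from h import *
from workcell import robot
rel(robot.read_state(),[0.5245,0.0425,0.2925],223.5)"
python3 -m crank '[[[0,0,0,0,0,0],[0,0,0,0,0,0],[0,0,0,0,0,0],[0,0,0,0,0,0],[0,0,0,0,0,0]]]' 1 25
python3 -c "
from h import *
from workcell import robot
rel(robot.read_state(),[0.5245,0.0425,0.2925],223.5)"
```

```text
time_s: 13.9
ee_pos: [0.5244, 0.0426, 0.2913]
ee_rot: [-0.368, 0.93, 0.0, -0.001]
contact_force: [-0.6, -0.2, 0.7]
gripper_width: 0.0426
t 13.9 pos [0.5244 0.0426 0.2913] yaw -136.9 tilt 0.11 q6 -47.4 w 0.0426 F [-0.6 -0.2  0.7] M [ 0.   -0.03 -0.03]
shift [-0.001 -0.004 -0.038] rz -0.044
time_s: 14.4
ee_pos: [0.5249, 0.0425, 0.293]
ee_rot: [-0.369, 0.929, -0.0, 0.001]
contact_force: [-0.5, -0.2, 6.3]
gripper_width: 0.0134
t 14.4 pos [0.5249 0.0425 0.293 ] yaw -136.7 tilt 0.09 q6 -47.5 w 0.0134 F [-0.5 -0.2  6.3] M [-0.11  0.04 -0.12]
shift [0.012 0.009 0.018] rz -0.026
```

Gripped with little lateral force. Turning.

```bash
python3 -m crank '[[[0,0,0.007,0,0,1],[0,0,0.007,0,0,1],[0,0,0.007,0,0,1],[0,0,0.007,0,0,1],[0,0,0.007,0,0,1],[0,0,0.007,0,0,1],[0,0,0.007,0,0,1],[0,0,0.007,0,0,1],[0,0,0.007,0,0,1],[0,0,0.007,0,0,1],[0,0,0,0,0,0]]]'
python3 -c "
from h import *
from workcell import robot
rel(robot.read_state(),[0.5245,0.0425,0.2925],223.5-185.6)"
```

```text
time_s: 15.5
ee_pos: [0.525, 0.0421, 0.2909]
ee_rot: [0.318, 0.948, -0.001, 0.001]
contact_force: [-0.3, -5.8, 5.8]
gripper_width: 0.0132
t 15.5 pos [0.525  0.0421 0.2909] yaw 143.0 tilt 0.14 q6 32.8 w 0.0132 F [-0.3 -5.8  5.8] M [-1.34 -0.03 -0.08]
shift [ 0.022  0.001 -0.053] rz 13.133
```

```bash
python3 -m crank '[[[-0.012,-0.016,0.007,0,0,1],[0,0,0.007,0,0,1],[0,0,0.007,0,0,1],[0,0,0.007,0,0,1],[0,0,0.007,0,0,1],[0,0,0.007,0,0,1],[0,0,0.007,0,0,1],[0,0,0.007,0,0,1],[0,0,0.007,0,0,1],[0,0,0.007,0,0,1],[0,0,0.007,0,0,1],[0,0,0.007,0,0,1]]]'
python3 -m crank '[[[0,0,0,0,0,0.8],[0,0,0,0,0,0]]]'
python3 -c "
from h import *
from workcell import robot
rel(robot.read_state(),[0.5245,0.0425,0.2925],223.5-185.6)"
```

```text
time_s: 16.7
ee_pos: [0.5243, 0.0417, 0.2883]
ee_rot: [0.917, 0.398, -0.0, 0.001]
contact_force: [-5.7, -4.6, 10.5]
gripper_width: 0.0135
time_s: 16.9
ee_pos: [0.5243, 0.0417, 0.2882]
ee_rot: [0.938, 0.347, -0.0, 0.0]
contact_force: [-4.9, -4.6, 8.3]
gripper_width: 0.0131
t 16.9 pos [0.5243 0.0417 0.2882] yaw 40.6 tilt 0.07 q6 135.0 w 0.0131 F [-4.9 -4.6  8.3] M [-0.77  1.07 -0.13]
shift [ 0.022 -0.015 -0.143] rz 0.343
```

```bash
python3 -m crank '[[[0,0,0,0,0,0.4],[0,0,0,0,0,0.35],[0,0,0,0,0,0]]]'
python3 -c "
from h import *
from workcell import robot
rel(robot.read_state(),[0.5245,0.0425,0.2925],223.5-185.6)"
```

```text
time_s: 17.2
ee_pos: [0.5243, 0.0418, 0.2882]
ee_rot: [0.954, 0.299, -0.0, 0.0]
contact_force: [-4.6, -3.9, 8.1]
gripper_width: 0.0134
t 17.2 pos [0.5243 0.0418 0.2882] yaw 34.8 tilt 0.07 q6 140.9 w 0.0134 F [-4.6 -3.9  8.1] M [-0.77  0.94  0.67]
shift [ 0.019 -0.016 -0.144] rz -0.384
```

```bash
python3 -m crank '[[[0,0,0,0,0,-0.25],[0,0,0,0,0,0],[0,0,0,0,0,0]]]' - 
python3 -m crank '[[[0,0,0,0,0,0],[0,0,0,0,0,0],[0,0,0,0,0,0],[0,0,-0.9,0,0,0],[0,0,-1,0,0,0],[0.84,0.22,0,0,0,0],[0.84,0.22,0,0,0,0],[0.84,0.22,0,0,0,0],[0.84,0.22,0,0,0,0],[0.84,0.22,0,0,0,0],[0,0,0,0,0,-1],[0,0,0,0,0,-1]]]' 0.5 25
python3 -m crank '[[[0,0,0,0,0,-1],[0,0,0,0,0,-1],[0,0,0,0,0,-1],[0,0,0,0,0,-1],[0,0,0,0,0,-1],[0,0,0,0,0,-1],[0,0,0,0,0,-1],[0,0,0,0,0,-1],[0,0,0,0,0,-1],[0,0,0,0,0,-1],[0,0,0,0,0,-1],[0,0,0,0,0,-1]]]'
python3 -m crank '[[[0,0,0,0,0,-1],[0,0,0,0,0,-1],[0,0,0,0,0,-1],[0,0,0,0,0,-1],[0,0,0,0,0,-1],[0,0,0,0,0,-1],[0,0,0,0,0,-1],[0,0,0,0,0,-1],[0,0,0,0,0,-1],[0,0,0,0,0,-1],[0,0,0,0,0,-1],[0,0,0,0,0,-1]]]'
python3 -m crank '[[[0,0,0,0,0,-1],[0,0,0,0,0,-1],[0,0,0,0,0,-1],[0,0,0,0,0,-1],[0,0,0,0,0,-1],[0,0,0,0,0,-1],[0,0,0,0,0,-1],[0,0,0,0,0,-1],[0,0,0,0,0,-1],[0,0,0,0,0,-1],[0,0,0,0,0,-1],[0,0,0,0,0,0]]]'
python3 -c "
from h import *
from workcell import robot
rel(robot.read_state(),[0.645,0.0907,0.2925],349.5)"; python3 snap.py s6 130 255 300 420
```

```text
time_s: 17.5
ee_pos: [0.5243, 0.0418, 0.2882]
ee_rot: [0.949, 0.316, -0.0, 0.0]
contact_force: [-4.6, -4.0, 7.9]
gripper_width: 0.0131
time_s: 18.7
ee_pos: [0.6459, 0.0916, 0.344]
ee_rot: [0.894, 0.448, -0.0, -0.0]
contact_force: [0.2, 0.2, 0.5]
gripper_width: 0.0424
time_s: 19.9
ee_pos: [0.6453, 0.0913, 0.3446]
ee_rot: [0.265, 0.964, 0.0, -0.0]
contact_force: [0.6, -0.2, 0.2]
gripper_width: 0.0431
time_s: 21.1
ee_pos: [0.6453, 0.0913, 0.3446]
ee_rot: [-0.539, 0.842, 0.0, -0.0]
contact_force: [0.2, -0.3, 0.7]
gripper_width: 0.0426
time_s: 22.3
ee_pos: [0.6453, 0.0913, 0.3446]
ee_rot: [0.972, -0.233, -0.0, -0.0]
contact_force: [-0.2, 0.1, 0.3]
gripper_width: 0.0424
t 22.3 pos [0.6453 0.0913 0.3446] yaw -27.0 tilt 0.01 q6 -152.1 w 0.0424 F [-0.2  0.1  0.3] M [0.   0.02 0.01]
shift [1.000e-03 2.100e-02 1.736e+00] rz -2.058
```

View pics/s6.png

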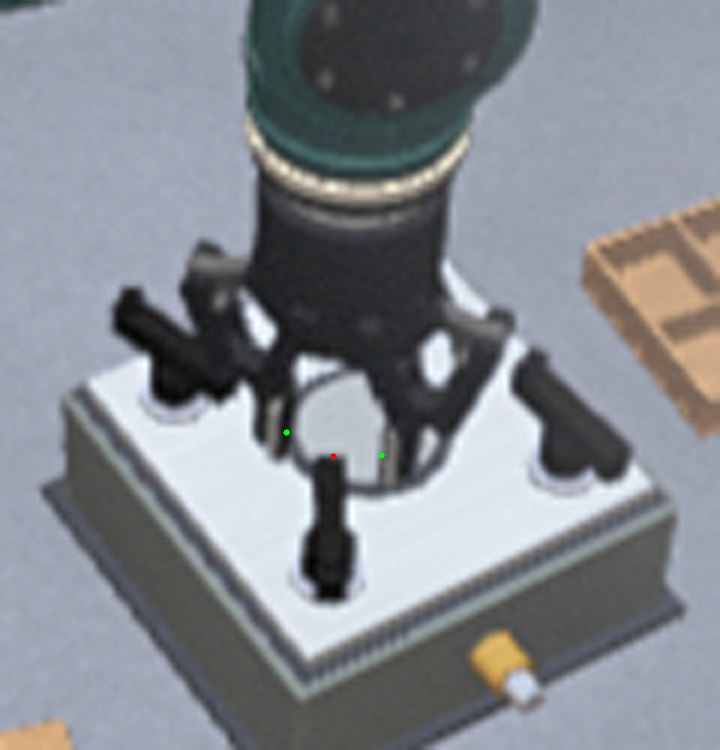

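```bash
python3 -m crank '[[[0,0.02,0,0,0,-1],[0,0,0,0,0,-1],[0,0,0,0,0,-0.06],[0,0,0,0,0,0],[0,0,0.9,0,0,0],[0,0,0.5,0,0,0],[0,0,0.34,0,0,0],[0,0,0,0,0,0]]]'
python3 -c "
from h import *
from workcell import robot
rel(robot.read_state(),[0.645,0.0907,0.2925],349.5)"
python3 -m crank '[[[0,0,0,0,0,0],[0,0,0,0,0,0],[0,0,0,0,0,0],[0,0,0,0,0,0],[0,0,0,0,0,0]]]' 1 25
python3 -c "
from h import *
from workcell import robot
rel(robot.read_state(),[0.645,0.0907,0.2925],349.5)"
```

```text
time_s: 23.15
ee_pos: [0.6447, 0.0907, 0.2914]
ee_rot: [0.996, -0.094, -0.001, 0.0]
contact_force: [-0.0, 0.5, -0.0]
gripper_width: 0.0427
t 23.15 pos [0.6447 0.0907 0.2914] yaw -10.8 tilt 0.11 q6 -168.4 w 0.0427 F [-0.   0.5 -0. ] M [ 0.01  0.01 -0.03]
shift [ 0.009 -0.002 -0.037] rz -0.035
time_s: 23.65
ee_pos: [0.6452, 0.0908, 0.2934]
ee_rot: [0.996, -0.093, 0.001, -0.0]
contact_force: [-0.5, 1.3, 6.2]
gripper_width: 0.0134
t 23.65 pos [0.6452 0.0908 0.2934] yaw -10.6 tilt 0.1 q6 -168.5 w 0.0134 F [-0.5  1.3  6.2] M [0.24 0.05 0.  ]
shift [-0.006  0.005  0.031] rz -0.016
```

```bash
python3 -m crank '[[[0,0,0.007,0,0,1],[0,0,0.007,0,0,1],[0,0,0.007,0,0,1],[0,0,0.007,0,0,1],[0,0,0.007,0,0,1],[0,0,0.007,0,0,1],[0,0,0.007,0,0,1],[0,0,0.007,0,0,1],[0,0,0.007,0,0,1],[0,0,0.007,0,0,1],[0,0,0,0,0,0]]]'
python3 -c "
from h import *
from workcell import robot
rel(robot.read_state(),[0.645,0.0907,0.2925],349.5-185.6)"
```

```text
time_s: 24.75
ee_pos: [0.6449, 0.0906, 0.2911]
ee_rot: [-0.701, 0.713, -0.0, 0.0]
contact_force: [-2.7, -0.9, 6.6]
gripper_width: 0.0135
t 24.75 pos [0.6449 0.0906 0.2911] yaw -90.9 tilt 0.05 q6 -88.2 w 0.0135 F [-2.7 -0.9  6.6] M [-0.14  0.52 -0.07]
shift [-0.003 -0.002 -0.045] rz 13.146
```

```bash
python3 -m crank '[[[0,0.01,0.007,0,0,1],[0,0,0.007,0,0,1],[0,0,0.007,0,0,1],[0,0,0.007,0,0,1],[0,0,0.007,0,0,1],[0,0,0.007,0,0,1],[0,0,0.007,0,0,1],[0,0,0.007,0,0,1],[0,0,0.007,0,0,1],[0,0,0.007,0,0,1],[0,0,0.007,0,0,1],[0,0,0.007,0,0,1]]]'
python3 -m crank '[[[0,0,0,0,0,0.8],[0,0,0,0,0,0.4],[0,0,0,0,0,0.35],[0,0,0,0,0,0]]]'
python3 -c "
from h import *
from workcell import robot
rel(robot.read_state(),[0.645,0.0907,0.2925],349.5-185.6)"
```

```text
time_s: 25.95
ee_pos: [0.6446, 0.0909, 0.2886]
ee_rot: [0.061, 0.998, 0.0, 0.0]
contact_force: [-1.2, 3.2, 7.4]
gripper_width: 0.0134
time_s: 26.35
ee_pos: [0.6446, 0.0909, 0.2884]
ee_rot: [0.165, 0.986, 0.0, 0.0]
contact_force: [-0.6, 3.7, 5.7]
gripper_width: 0.0135
t 26.35 pos [0.6446 0.0909 0.2884] yaw 161.0 tilt 0.04 q6 19.9 w 0.0135 F [-0.6  3.7  5.7] M [0.58 0.3  0.62]
shift [-0.014 -0.003 -0.137] rz -0.365
```

```bash
python3 -m crank '[[[0,0,0,0,0,-0.25],[0,0,0,0,0,0],[0,0,0,0,0,0]]]' - 
python3 -m crank '[[[0,0,0,0,0,0],[0,0,0,0,0,0],[0,0,0,0,0,0],[0,0,-0.9,0,0,0],[0,0,-1,0,0,0],[0.87,0.089,0,0,0,0],[0.87,0.089,0,0,0,0],[0.87,0.089,0,0,0,0],[0.87,0.089,0,0,0,0],[0.87,0.089,0,0,0,0],[0.87,0.089,0,0,0,0],[0.87,0.089,0,0,0,0]]]' 0.5 25
python3 -m crank '[[[0,0,0,0,0,-1],[0,0,0,0,0,-1],[0,0,0,0,0,-1],[0,0,0,0,0,-1],[0,0,0,0,0,-1],[0,0,0,0,0,-1],[0,0,0,0,0,-1],[0,0,0,0,0,-1],[0,0,0,0,0,-1],[0,0,0,0,0,-1],[0,0,0,0,0,-1],[0,0,0,0,0,-1]]]'
python3 -m crank '[[[0,0,0,0,0,-1],[0,0,0,0,0,-1],[0,0,0,0,0,-1],[0,0,0,0,0,-1],[0,0,0,0,0,-1],[0,0,0,0,0,-1],[0,0,0,0,0,-1],[0,0,0,0,0,-1],[0,0,0,0,0,-1],[0,0,0,0,0,0]]]'
python3 -c "
from h import *
from workcell import robot
rel(robot.read_state(),[0.4754,0.162,0.2925],337.2)"; python3 snap.py s7 110 235 300 420
```

```text
time_s: 26.65
ee_pos: [0.6446, 0.0909, 0.2884]
ee_rot: [0.147, 0.989, 0.0, 0.0]
contact_force: [-1.9, 3.2, 6.0]
gripper_width: 0.0132
time_s: 27.85
ee_pos: [0.4744, 0.1622, 0.3449]
ee_rot: [0.148, 0.989, -0.0, 0.0]
contact_force: [0.1, 0.8, -0.1]
gripper_width: 0.0425
time_s: 29.05
ee_pos: [0.4754, 0.162, 0.3449]
ee_rot: [-0.638, 0.77, -0.0, -0.0]
contact_force: [0.6, 0.0, -0.4]
gripper_width: 0.0427
time_s: 30.05
ee_pos: [0.4754, 0.162, 0.3449]
ee_rot: [0.968, -0.249, 0.0, 0.0]
contact_force: [0.5, -0.2, 0.8]
gripper_width: 0.0428
t 30.05 pos [0.4754 0.162  0.3449] yaw -28.9 tilt 0.01 q6 -141.6 w 0.0428 F [ 0.5 -0.2  0.8] M [ 0.02  0.04 -0.  ]
shift [-2.000e-03 -1.000e-03  1.746e+00] rz -0.76
```

View pics/s7.png

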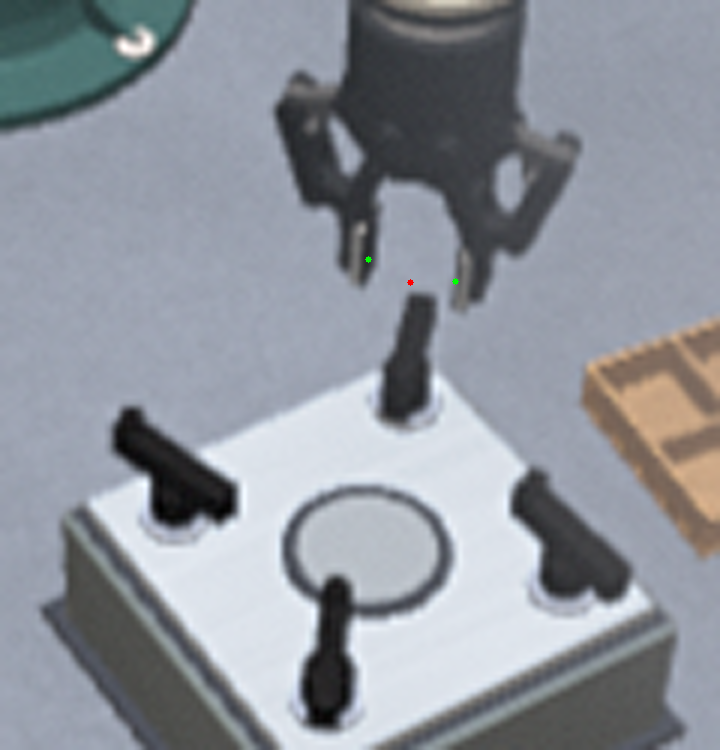

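The three turned nuts all show their stub on the far end, and the jaws stand centred over the fourth nut, at about (405, 350). I'll turn that one now.

```bash
python3 -m crank '[[[0,0,0,0,0,-0.76],[0,0,0,0,0,0],[0,0,0.9,0,0,0],[0,0,0.5,0,0,0],[0,0,0.35,0,0,0],[0,0,0,0,0,0]]]'
python3 -m crank '[[[0,0,0,0,0,0],[0,0,0,0,0,0],[0,0,0,0,0,0],[0,0,0,0,0,0],[0,0,0,0,0,0]]]' 1 25
python3 -c "
from h import *
from workcell import robot
rel(robot.read_state(),[0.4754,0.162,0.2925],337.2)"
```

```text
time_s: 30.7
ee_pos: [0.4751, 0.162, 0.2915]
ee_rot: [0.98, -0.2, -0.001, 0.0]
contact_force: [-0.4, 0.4, -0.6]
gripper_width: 0.0427
time_s: 31.2
ee_pos: [0.4757, 0.1621, 0.2931]
ee_rot: [0.98, -0.199, 0.001, -0.0]
contact_force: [0.2, 1.1, 6.6]
gripper_width: 0.0134
t 31.2 pos [0.4757 0.1621 0.2931] yaw -23.0 tilt 0.08 q6 -147.5 w 0.0134 F [0.2 1.1 6.6] M [ 0.07  0.06 -0.07]
shift [-0.007  0.008  0.02 ] rz -0.019
```

```bash
python3 -m crank '[[[0,0,0.007,0,0,1],[0,0,0.007,0,0,1],[0,0,0.007,0,0,1],[0,0,0.007,0,0,1],[0,0,0.007,0,0,1],[0,0,0.007,0,0,1],[0,0,0.007,0,0,1],[0,0,0.007,0,0,1],[0,0,0.007,0,0,1],[0,0,0.007,0,0,1],[0,0,0,0,0,0]]]'
python3 -c "
from h import *
from workcell import robot
rel(robot.read_state(),[0.4754,0.162,0.2925],337.2-185.6)"
```

```text
time_s: 32.3
ee_pos: [0.4754, 0.162, 0.2909]
ee_rot: [-0.621, 0.784, -0.0, 0.0]
contact_force: [-1.4, -0.7, 6.7]
gripper_width: 0.0133
t 32.3 pos [0.4754 0.162  0.2909] yaw -103.2 tilt 0.04 q6 -67.2 w 0.0133 F [-1.4 -0.7  6.7] M [-0.15  0.41 -0.13]
shift [ 0.001  0.001 -0.054] rz 13.144
```

```bash
python3 -m crank '[[[0,0,0.007,0,0,1],[0,0,0.007,0,0,1],[0,0,0.007,0,0,1],[0,0,0.007,0,0,1],[0,0,0.007,0,0,1],[0,0,0.007,0,0,1],[0,0,0.007,0,0,1],[0,0,0.007,0,0,1],[0,0,0.007,0,0,1],[0,0,0.007,0,0,1],[0,0,0.007,0,0,1],[0,0,0.007,0,0,1]]]'
python3 -m crank '[[[0,0,0,0,0,0.8],[0,0,0,0,0,0.4],[0,0,0,0,0,0.35],[0,0,0,0,0,0]]]'
python3 -c "
from h import *
from workcell import robot
rel(robot.read_state(),[0.4754,0.162,0.2925],337.2-185.6)"
```

```text
time_s: 33.5
ee_pos: [0.4753, 0.1622, 0.2883]
ee_rot: [0.167, 0.986, 0.0, 0.0]
contact_force: [-3.3, 2.0, 7.8]
gripper_width: 0.0137
time_s: 33.9
ee_pos: [0.4753, 0.1623, 0.2881]
ee_rot: [0.27, 0.963, 0.0, -0.0]
contact_force: [-2.5, 2.3, 5.7]
gripper_width: 0.0133
t 33.9 pos [0.4753 0.1623 0.2881] yaw 148.7 tilt 0.04 q6 40.9 w 0.0133 F [-2.5  2.3  5.7] M [0.6  0.46 0.65]
shift [-0.006 -0.007 -0.145] rz -0.367
```

```bash
python3 -m crank '[[[0,0,0,0,0,-0.25],[0,0,0,0,0,0],[0,0,0,0,0,0]]]' - 
python3 -m crank '[[[0,0,0,0,0,0],[0,0,0,0,0,0],[0,0,0,0,0,0],[0,0,-0.9,0,0,0],[0,0,-1,0,0,0],[0,0,-1,0,0,0],[0,0,-1,0,0,0],[0.957,0.35,0,0,0,0],[0.957,0.35,0,0,0,0],[0.957,0.35,0,0,0,0],[0.957,0.35,0,0,0,0],[0.957,0.35,0,0,0,0]]]' 0.5 25
python3 -m crank '[[[0.957,0.35,0,0,0,0],[0.957,0.35,0,0,0,0],[0.957,0.35,0,0,0,0],[0.957,0.35,0,0,0,0],[0.957,0.35,0,0,0,0],[0.957,0.35,0,0,0,0],[0.957,0.35,0,0,0,0],[0.957,0.35,0,0,0,0],[0.957,0.35,0,0,0,0],[0,0,0,0,0,0]]]'
python3 - <<'E'
from h import *
from workcell import robot
fs={n:robot.grab_frame(n) for n in ["top","scene"]}
for n,crop in [("top",(140,280,210,350)),("scene",(150,270,295,425))]:
    f=fs[n]; cv2.imwrite(f"pics/{n}9.png",f["img"][:,:,::-1])
    o=dict(np.load(n+"0.npz"))
    r0,r1,c0,c1=crop
    cv2.imwrite(f"pics/{n}9c.png",cv2.resize(f["img"][r0:r1,c0:c1,::-1],None,fx=4.2,fy=4.2,interpolation=cv2.INTER_CUBIC))
    w=world(f); wo=world(o)
    m=np.zeros(w.shape[:2],bool); m[r0:r1,c0:c1]=1
    for nm,W in(("before",wo),("after",w)):
        k=m&(W[...,2]>.084)&(W[...,2]<.1); p=W[k]; A=np.c_[p[:,:2]-p[:,:2].mean(0),np.ones(len(p))]
        print(n,nm,"cover plane slope/height",np.linalg.lstsq(A,p[:,2],rcond=None)[0].round(4),cv2.minAreaRect((p[:,:2]*1000).astype(np.float32)))
    z=w[...,2]; mm=(m&(z>.107)&(z<.16)).astype(np.uint8); k,l,st,ce=cv2.connectedComponentsWithStats(mm)
    for i in range(1,k):
        if st[i,4]<60: continue
        p=w[l==i]; t=p[(p[:,2]>.127)&(p[:,2]<.1375)]; r=cv2.minAreaRect((t[:,:2]*1000).astype(np.float32)); b=cv2.boxPoints(r); e=max([(b[1]-b[0]),(b[2]-b[1])],key=lambda v:np.hypot(*v)); s=p[p[:,2]>.1378]
        q=s[:,:2].mean(0)*1000-r[0] if len(s) else [0,0]
        print(n,np.round(r[0],1),"ang",round(np.degrees(np.arctan2(e[1],e[0]))%180,1),"stubdir",round(np.degrees(np.arctan2(q[1],q[0])),1),len(s))
    if n=="top": cv2.imwrite("pics/diff.png",cv2.absdiff(f["img"],o["img"])*3)
    for t in ["tray","jar","carton"]:
        print(t,[(np.round(d["location"],1).tolist(),round(d["p"],2)) for d in robot.spot_point(f,t)][:1])
print(robot.read_state()["time_s"])
E
```

```text
time_s: 34.2
ee_pos: [0.4753, 0.1622, 0.2882]
ee_rot: [0.252, 0.968, 0.0, -0.0]
contact_force: [-2.3, 3.7, 5.9]
gripper_width: 0.0131
time_s: 35.4
ee_pos: [0.3751, 0.2789, 0.4048]
ee_rot: [0.253, 0.967, -0.0, 0.0]
contact_force: [0.9, 0.6, -0.2]
gripper_width: 0.0428
time_s: 36.4
ee_pos: [0.1953, 0.489, 0.4044]
ee_rot: [0.252, 0.968, -0.0, -0.0]
contact_force: [0.7, -1.9, -0.0]
gripper_width: 0.0424
top before cover plane slope/height [0.0006 0.0006 0.0935] ((560.2393188476562, 127.30760955810547), (193.96791076660156, 195.37364196777344), 22.02877426147461)
top after cover plane slope/height [ 0.     -0.0005  0.0888] ((559.2030639648438, 125.71981048583984), (190.5451202392578, 198.61509704589844), 22.095731735229492)
top [643.2  90. ] ang 163.5 stubdir 163.5 18
top [594.5 210. ] ang 25.5 stubdir -154.5 18
top [523.4  41. ] ang 37.2 stubdir -143.5 17
top [474.4 161.2] ang 151.0 stubdir 150.2 18
tray [([265.9, 183.7], 0.95)]
jar [([195.0, 375.2], 0.64)]
carton [([143.1, 357.6], 0.96)]
scene before cover plane slope/height [-0.0037 -0.0009  0.0926] ((565.5750122070312, 126.60115051269531), (201.44003295898438, 193.16607666015625), 21.543397903442383)
scene after cover plane slope/height [-0.0002  0.0018  0.0884] ((564.5166015625, 123.68560791015625), (195.75662231445312, 196.89859008789062), 22.11600685119629)
scene [480.9 161.3] ang 150.9 stubdir 153.1 5
scene [528.8  41.8] ang 40.9 stubdir -139.6 7
scene [601.  210.2] ang 24.0 stubdir -151.8 8
scene [650.5  89.7] ang 163.7 stubdir 161.1 8
tray [([183.3, 428.6], 0.74)]
jar [([239.8, 281.2], 0.56)]
carton [([278.8, 302.5], 0.85)]
36.8
```

View pics/top9.png

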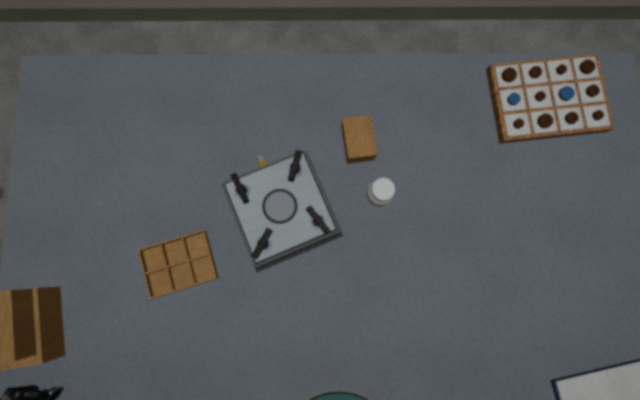

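View pics/scene9.png

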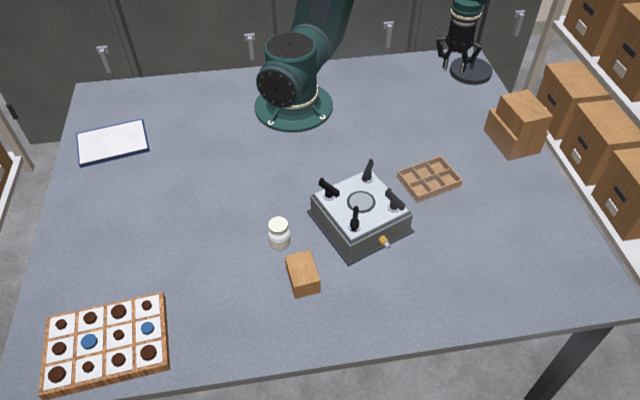

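```bash
python3 -c "
from workcell import robot
print(robot.close_job())"
```

```text
the job is handed in; nothing more can be done
None
```

All four T-bar nuts are tightened clockwise to their hard stops, in cross order, and the job is handed in at about 37 s of the 72 s allowed. I turned the nut at world (0.595, 0.210) first, then its diagonal opposite at (0.524, 0.041). The third was the nut at (0.643, 0.090), and the last its opposite at (0.474, 0.161).

**Last checks (after lifting clear and moving away):**
- **Nuts:** each bar now stands about 186° round from its start (top camera), with its stub on the opposite end. Each wrist moment rose to 0.6–0.75 N m at the stop.
- **Cover:** its height went from 93.5 to 88.8 mm, with no measurable tilt.
- **Bystanders:** the tray, jar and carton show in the same places as before.
- **Forces:** every reading I took stayed below about 15 N.

**Problems and disagreements:**
- **First grip on the first nut:** it closed just above the bar because I set the height wrong. It touched nothing that showed in the forces, and I lowered it and gripped again.
- **Scene camera:** it placed everything about 5 mm farther out in x than the top camera. The contact forces agreed with the top camera to 1–2 mm, so I used that one.

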